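# Clamp a lamp in the geared fixture with the removable crank

### The job

Fit the loose crank onto the square shaft end of the green clamping fixture, fully down on its collar and without forcing it, and wind it clockwise (seen from above) until the lamp standing between the jaws is held firmly upright between the steel jaw and the sprung pad (20 N or so), without crushing it. Then let go and leave the crank on the shaft; do not knock over or push away the other things on the bench.

Things in the scene. Friction and masses are not known exactly. Their poses are not given: they have to be found in the camera images.
- crank: removable steel crank, 0.35 kg, lying flat, socket down. Origin: centre of the socket mouth in the hub's underside; z up, x along the arm to the handle. Hub: square block 32 x 32 mm, 36 mm tall (grip it across y). Socket: square, 17.6 mm wide, 23 mm deep, 1 mm chamfer; hub and socket sides parallel to x and y. Arm: flat, 18 mm wide, 10 mm thick, underside level with the hub's, out to x = 72 mm.
- handle_top (a point): top of the crank's black upright round handle: 20 mm diameter, on the arm 60 mm from the hub's centre, from 10 to 55 mm above the crank's underside. Axes as the crank's. The handle spins freely on its pin, so a gripper of fixed orientation can hold it while the crank goes round.
- fixture: green and dark steel clamp, fixed to the bench. Origin: centre of the underside of its base plate (300 x 100 x 15 mm, long along x). At -x a gear head, 66 mm tall, with the shaft; then the sliding steel jaw, 80 mm wide, 66 mm tall; at +x a green stop, 75 mm tall, with a black sprung pad that gives 1 mm per 4 N, up to 14 mm. The pad's face is at x = 70 to 94 mm, not measured.
- seat (a point): point on the shaft axis at the top of the collar (34 mm across, 70 mm above the bench), where the crank's origin must come to rest. Axes parallel to the fixture's; they do not turn with the shaft. While it turns, friction resists with 2.3 N at the handle, and each 10 N of clamping adds 1 N. Friction holds up to 24 N of clamping; if wound beyond, it eases back to that when let go.
- shaft_tip (a point): tip of the shaft, 21 mm above the collar; axes fixed to the fixture. 16 x 16 mm square, 20 mm tall, plus a 1 mm bevel. Its angle is arbitrary and not measured: see it from above or feel it (press the crank lightly on it, turn up to a quarter turn until it sinks and drops home). Clockwise from above closes the jaw, 36 mm a turn, one to two and a half turns.
- jaw (a joint): travel of the steel jaw along the fixture's +x, m: its face stands at x = -35 mm plus this value in the fixture's frame; starts between 0 and 0.015. The lamp slides ahead of the jaw until it meets the pad, at a value between 0.051 and 0.075 that depends on the unmeasured place of the stop; 5 mm further it is held with 20 N.
- lamp: lamp to be clamped, standing loose on the fixture's base plate between jaw and pad: black cylindrical foot 54 mm across up to 58 mm, silver head 44 mm across, 108 mm tall, 0.28 kg. Origin: centre of its underside, z up. 10 to 38 N of jaw force holds it firmly; above 55 N its foot cracks.
- spare_lamp1: another lamp of the same kind as the one in the clamp (54 mm across, 108 mm tall), standing loose on the bench; not part of the job. Origin: centre of its underside.
- spare_lamp2: another lamp of the same kind as the one in the clamp (54 mm across, 108 mm tall), standing loose on the bench; not part of the job. Origin: centre of its underside.
- spare_lamp3: another lamp of the same kind as the one in the clamp (54 mm across, 108 mm tall), standing loose on the bench; not part of the job. Origin: centre of its underside.
- handwheel: small loose three-spoke handwheel, 72 mm across, 16 mm tall, lying flat on the bench near the crank; it does not belong to the fixture. Origin: centre of its underside.
- solder_spool: white spool of solder, 52 mm across, 40 mm tall, standing on the bench; not part of the job. Origin: centre of its underside.
Not all that is in view belongs to the job. Leave any purple look-alike of the crank alone.

How it is judged:
By the outcome, as a careful person would: the job done as asked, in the order asked, and still so for the second after the job is handed in, with the robot touching nothing.
It also fails if it takes over 72 s, if anything falls off the work surface, if the arm or the gripper's body presses on something with over 40 N, if the wrist force passes 120 N, or if a joint passes its speed limit or range.

### The arm

A 7-joint arm with a two-finger parallel gripper is mounted at the origin on the work surface. World frame = base frame: x ahead of the robot, y to its left, z up, the work surface at z = 0. Lengths are in m, angles in rad, forces in N, time in s.
With the tool pointing down it reaches from about 0.425 to 0.825 m from the base axis. Payload 3.6 kg.
Tool frame: the origin (TCP) lies between the finger pads; the fingertips stand 17 mm ahead of it and the grasp point (between the pads) lies 2 mm behind it; z points along the fingers, y is the line along which they close (so a half turn about z gives the same grasp; the last joint's range is limited). The gripper opens to 93 mm and grips with 3 to 60 N. Pads are 15 mm wide; open, the fingers measure 128 mm over their backs; the gripper's body (75 mm by 188 mm) begins 65 mm behind the grasp point.
Start: joints at [-1.302, 0.615, -0.013, 1.423, 0.008, 1.103, -0.04], TCP at [0.189, 0.622, 0.236] pointing down, gripper open.
Joint ranges: [-3.12, 3.12], [-0.3, 2.06], [-1.34, 1.32], [0.26, 2.42], [-1.36, 4.5], [0.01, 1.98], [-2.84, 2.84]. Speed limits (rad/s): [2.79, 2.79, 3.14, 3.14, 3.14, 3.14, 3.14].

### API

Orientations are given as a 3x3 rotation matrix whose columns are the frame's x, y, z axes.
In Python, from plant import r, vision, nets gives the robot as it stands.
- The arm moves only by the tool jog_arm, never from a script. Its argument "commands" is a list of rows, each an object of numbers: "claw": the closure in counts, from 0 (fully open) to 255 (shut); "dx", "dy", "dz": the shift along the tool's x, y, z in m; "roll": the turn about the tool's z in degrees. In form: [{"claw": .., "dx": .., "dy": .., "dz": .., "roll": ..}, ...]. A call has 1 to 12 rows; each row shifts and turns the commanded pose from where the row before left it, along the tool's axes as they then stand; what a row does not reach is not made up. A row lasts 1/12 s, in which the tool goes at most 41.7 mm and 7.16 degrees, less where a joint would pass 70% of its speed; a pose out of reach is approached as far as the arm can. A call with a gripper value outside its range is refused whole. The fingers move at their own pace and stop on an object; "grip_force" is the grip in N (left out, the last holds). Time passes only in rows, so rows that do not move let the fingers close. It gives the time, the measured TCP pose, the force, the opening and the grip force at its end, in the units of the state.
- r.get_obs(): the state, without advancing time (a new reading comes with each control period).
- vision.snapshot(name): name is "scene" or "top"; returns the picture (480x640x3 uint8, blue, green, red); there is no depth.
- vision.camera_params(name): a dict with "fx", "fy", "cx", "cy" (pixels), "position" and "orientation" of the camera in the world. Camera axes: x right, y up, looking along -z (the intrinsics and any distortion apply to the point x, -y, -z); pixel columns grow to the right and rows downward; lengths in m; the calibration is good to about 2 mm. A picture is of the moment at which its call begins. camera_params takes no time and is no camera call.
- r.job_done(): hands the job in; it is judged then, once.
Trained networks look in the newest picture that a camera, given by its name, has taken for a name from the list of things; names that differ only in an ending like _2 or _b are one class to them, and where a whole thing is asked for, a point or a joint stands for the part that bears it (a point fixed in the world has none). Each returns a list of dicts, best first, with "conf" (0 to 1); they miss things now and then, are a little off and sometimes report something else, mostly with a low value. They report only what shows in the picture. A call takes as long as a camera call. They do not tell look-alikes from the thing itself.
- nets.trace(name, camera): "mask" (480x640 bool, what is visible of it) and "location" ([column, row] in pixels, amid what is visible of it).
The state is a dict: "time_s": time; "joint_pos": joint angles; "joint_velocities": joint speeds; "effort": joint torques, N m; "ee_pos": TCP position; "eef_rot": TCP orientation; "force": force on the tool from outside, world axes, zero at the start; "moment": the same for the moment, N m; "opening": finger opening in m; "gripper_force": force on a finger pad.
Only numpy, scipy, OpenCV 4.12 (cv2) and the standard library are available. Lean on these libraries where they do the work, as an engineer would, in place of code of your own. Each camera call takes 0.05 s, during which the arm holds its last target. There are 200 camera calls.

## Working session

There is one attempt and no reset: what is moved stays moved. The work goes in short steps, Python scripts to look and compute and a tool call to move; the robot and the scene stay as the last step left them, time stands still between calls to the robot, and variables do not carry over. Pictures are saved under pics/ and viewed, at most 10 in all, crops included, and the job is handed in when it is done.

Besides the shell and the picture viewer there is one more tool, called after "Call:" as name(argument=value, ...), one argument or row to a line, values as JSON. jog_arm: Moves the arm, as the interface text tells. Its arguments: {"type":"object","properties":{"commands":{"type":"array"},"grip_force":{"type":"number"}},"required":["commands"]}

```bash
ls; mkdir -p pics; python3 - <<'E'
from plant import r,vision,nets
import cv2,numpy as np
o=r.get_obs()
for k in("time_s","ee_pos","eef_rot","force","opening","gripper_force"):print(k,np.round(o[k],4).tolist())
a=vision.snapshot("scene");b=vision.snapshot("top")
for n in("scene","top"):print(n,vision.camera_params(n))
cv2.imwrite("pics/scene.png",a);cv2.imwrite("pics/top.png",b)
for n in("crank","handle_top","fixture","lamp","jaw","shaft_tip","handwheel","solder_spool"):
  for c in("top","scene"):
    try:print(n,c,[(round(d["conf"],2),np.round(d["location"]).tolist(),int(d["mask"].sum())) for d in nets.trace(n,c)])
    except Exception as e:print(n,c,e)
E
```

```text
pics
time_s 0.0
ee_pos [0.1886, 0.6213, 0.2345]
eef_rot [[-0.9569, 0.2905, -0.0007], [0.2905, 0.9569, -0.0024], [-0.0, -0.0025, -1.0]]
force [0.4907, 0.3562, 0.704]
opening 0.0931
gripper_force 0.0
scene {'fx': 433.1622576920578, 'fy': 433.1622576920578, 'cx': 316.675600391564, 'cy': 238.61127675244794, 'position': array([1.44389608, 0.1036381 , 0.62193683]), 'orientation': array([[-0.18648324, -0.54565654,  0.81699629],
       [ 0.98233622, -0.11666026,  0.14630765],
       [ 0.01547727,  0.82984898,  0.55777336]])}
top {'fx': 567.5763815848043, 'fy': 567.5763815848043, 'cx': 323.22838019485675, 'cy': 238.02632227999624, 'position': array([ 0.36227032, -0.04991877,  1.29666528]), 'orientation': array([[ 0.04118752,  0.97669654, -0.21063585],
       [-0.99914141,  0.0393171 , -0.01306183],
       [-0.00447585,  0.21099299,  0.97747733]])}
crank top [(0.94, [490.0, 259.0], 442), (0.74, [425.0, 246.0], 423), (0.54, [274.0, 271.0], 447)]
crank scene [(0.77, [225.0, 248.0], 569), (0.76, [174.0, 231.0], 516)]
handle_top top [(0.79, [491.0, 264.0], 476), (0.78, [422.0, 248.0], 465)]
handle_top scene []
fixture top [(0.83, [273.0, 277.0], 4021)]
fixture scene [(0.71, [225.0, 242.0], 580), (0.56, [371.0, 246.0], 3162)]
lamp top [(0.74, [236.0, 275.0], 635)]
lamp scene [(0.87, [402.0, 227.0], 911)]
jaw top [(0.86, [272.0, 274.0], 474)]
jaw scene [(0.92, [373.0, 238.0], 483)]
shaft_tip top [(0.64, [275.0, 278.0], 4005)]
shaft_tip scene [(0.73, [369.0, 248.0], 3184), (0.46, [236.0, 280.0], 607)]
handwheel top [(0.69, [275.0, 277.0], 4030), (0.66, [394.0, 322.0], 521)]
handwheel scene [(0.83, [270.0, 215.0], 327)]
solder_spool top [(0.67, [397.0, 188.0], 495), (0.6, [146.0, 313.0], 734), (0.36, [272.0, 276.0], 4157)]
solder_spool scene [(0.78, [233.0, 281.0], 604)]
```

View pics/top.png

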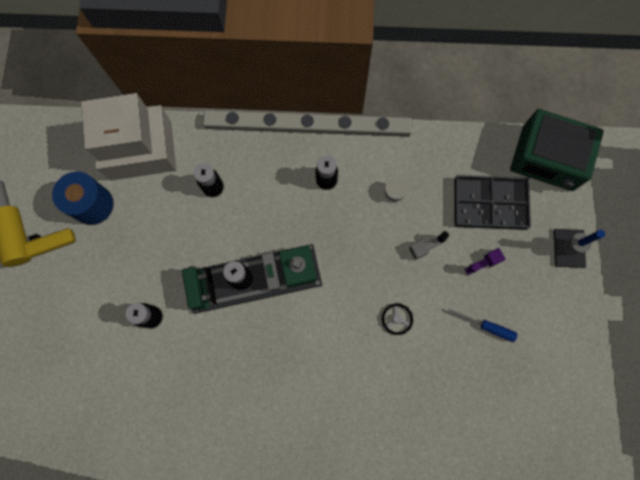

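View pics/scene.png

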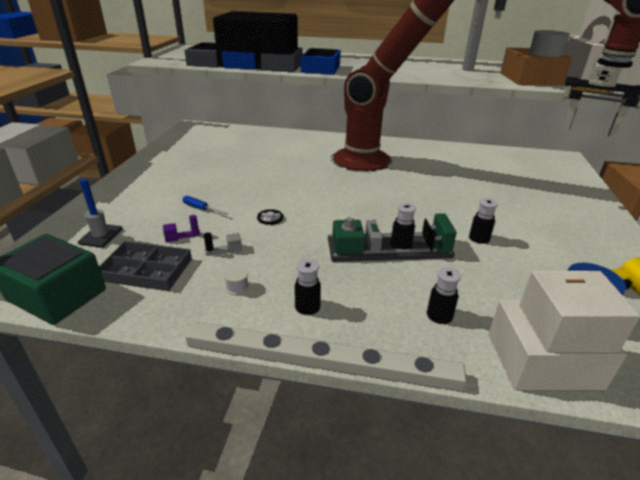

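```bash
python3 - <<'E'
import cv2,numpy as np
b=cv2.imread("pics/top.png")
# crank pair & fixture, enlarged
A=cv2.resize(b[215:295,390:530],None,fx=5,fy=5,interpolation=cv2.INTER_CUBIC)[:300*2]
cv2.imwrite("pics/c1.png",A[:, :700])
B=cv2.resize(b[225:325,205:335],None,fx=6,fy=6,interpolation=cv2.INTER_CUBIC)
cv2.imwrite("pics/c2.png",B)
E
```

```text
(no output)
```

View pics/c1.png

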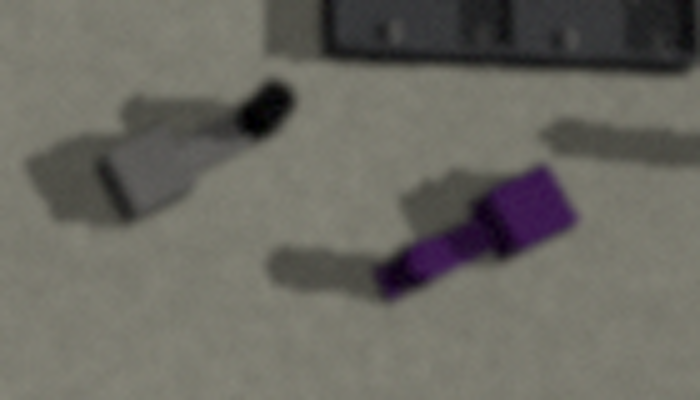

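View pics/c2.png

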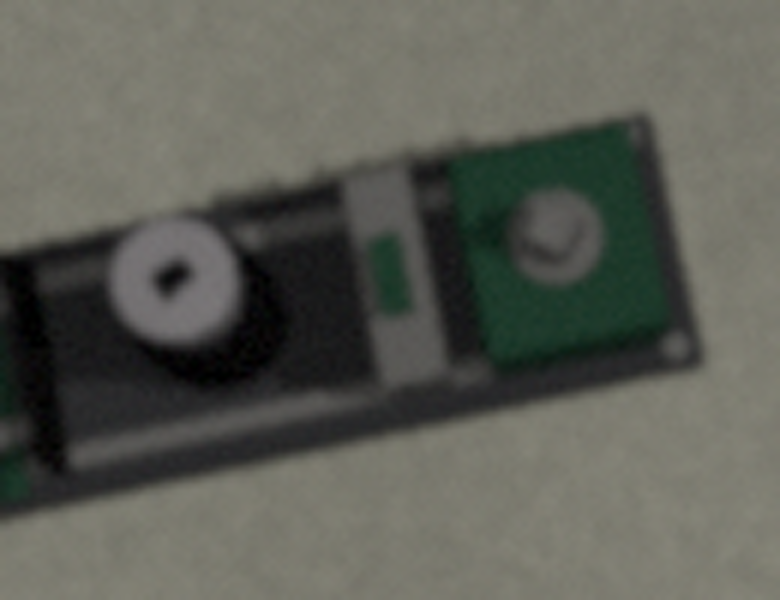

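The steel crank is the grey one with the black handle at about (425,246). The purple thing at (490,259) is the look-alike, and the wheel at (397,319) is the handwheel. The fixture's shaft is at about (297,265) in the top picture, with the lamp at (236,275).

```bash
cat > h.py <<'E'
import numpy as np,cv2
from plant import r,vision,nets
P={n:vision.camera_params(n) for n in("scene","top")}
def ray(n,u,v):
    p=P[n];d=np.array([(u-p["cx"])/p["fx"],-(v-p["cy"])/p["fy"],-1.]);return np.array(p["position"]),p["orientation"]@d
def at(n,u,v,z):
    c,d=ray(n,u,v);return c+d*(z-c[2])/d[2]
def proj(n,X):
    p=P[n];q=(np.atleast_2d(X)-p["position"])@p["orientation"];return np.c_[p["cx"]+p["fx"]*q[:,0]/-q[:,2],p["cy"]-p["fy"]*q[:,1]/-q[:,2]]
def avg(n,k=6):
    return np.mean([vision.snapshot(n).astype(float) for _ in range(k)],0)
E
python3 - <<'E'
from h import *
t=avg("top",8);s=avg("scene",4);np.savez("avg.npz",t=t,s=s)
pr=lambda n,X:print(n,np.round(X,4).tolist())
hub=at("top",420,249.4,.036);han=at("top",445,234,.055);pr("hub",hub);pr("handle",han)
d=(han-hub)[:2];print("dist",np.linalg.norm(d),"ang",np.degrees(np.arctan2(d[1],d[0])))
print("scene proj hub,handle",proj("scene",[hub,han]))
sh=at("top",297.7,264.5,.07);pr("collar",sh)
a=at("top",312.2,244.2,.015);b=at("top",322.2,285.3,.015);c=at("top",195,310,.015)
pr("a",a);pr("b",b);pr("c",c);print(np.linalg.norm(a-b),np.linalg.norm(b-c),np.degrees(np.arctan2(*(c-b)[[1,0]])),np.degrees(np.arctan2(*(a-b)[[1,0]])))
pr("lamp",at("top",234,272,.123)); print("scene collar",proj("scene",[sh]))
# hub/shaft zoomed averaged with contrast
def z(img,x0,x1,y0,y1,f):
    c=img[y0:y1,x0:x1];c=(c-c.min())/(c.max()-c.min())*255;return cv2.resize(c.astype(np.uint8),None,fx=f,fy=f,interpolation=cv2.INTER_CUBIC)
A=z(t,280,318,248,282,10);B=z(t,404,454,228,262,10)
H=max(A.shape[0],B.shape[0]);M=np.zeros((340,880,3),np.uint8);M[:340,:380]=A;M[:340,380:]=B
M=cv2.resize(M,(792,306)); 
C=z(s,335,365,210,240,9)
D=z(s,195,255,225,265,8)
N=np.zeros((600,800,3),np.uint8);N[:306,:792]=M;N[320:590,:270]=C[:270];N[320:600,300:780]=D[:280]
cv2.imwrite("pics/c3.png",N)
E
```

```text
hub [0.6164, -0.2528, 0.036]
handle [0.65, -0.3054, 0.055]
dist 0.06244490851112738 ang -57.47668681540153
scene proj hub,handle [[232.56053417 235.80226428]
 [205.68423232 234.20144788]]
collar [0.5651, 0.0199, 0.07]
a [0.6229, -0.008, 0.015]
b [0.5287, -0.035, 0.015]
c [0.4613, 0.2488, 0.015]
0.09797638677418741 0.291665539103405 103.37127655563626 15.98947794606083
lamp [0.5351, 0.1491, 0.123]
scene collar [[347.16033664 225.56582198]]
```

View pics/c3.png

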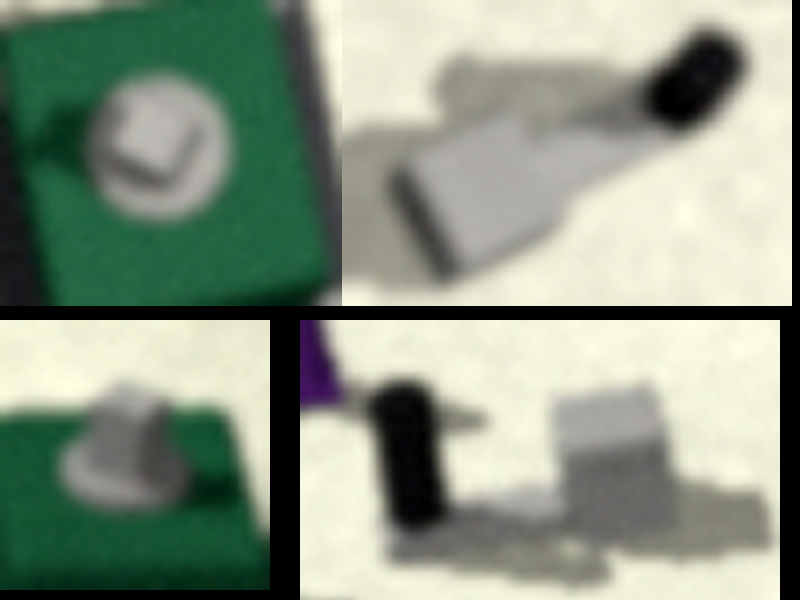

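Call:
jog_arm(
  commands=[
    {"claw": 0, "dx": -0.0326, "dy": -0.0181},
    {"claw": 0, "dx": -0.0326, "dy": -0.0181},
    {"claw": 0, "dx": -0.0326, "dy": -0.0181},
    {"claw": 0, "dx": -0.0326, "dy": -0.0181},
    {"claw": 0, "dx": -0.0326, "dy": -0.0181},
    {"claw": 0, "dx": -0.0326, "dy": -0.0181},
    {"claw": 0, "dx": -0.0326, "dy": -0.0181},
    {"claw": 0, "dx": -0.0326, "dy": -0.0181},
    {"claw": 0, "dx": -0.0326, "dy": -0.0181},
    {"claw": 0, "dx": -0.0326, "dy": -0.0181},
    {"claw": 0, "dx": -0.0326, "dy": -0.0181},
    {"claw": 0, "dx": -0.0326, "dy": -0.0181},
  ],
  grip_force=5,
)

```text
invalid input at $.commands[0]: expected keys claw, dx, dy, dz, roll
```

Call:
jog_arm(
  commands=[
    {"dx": -0.019, "dy": -0.034},
    {"dx": -0.019, "dy": -0.034},
    {"dx": -0.019, "dy": -0.034},
    {"dx": -0.019, "dy": -0.034},
    {"dx": -0.019, "dy": -0.034},
    {"dx": -0.019, "dy": -0.034},
    {"dx": -0.019, "dy": -0.034},
    {"dx": -0.019, "dy": -0.034},
    {"dx": -0.019, "dy": -0.034},
    {"dx": -0.019, "dy": -0.034},
    {"dx": -0.019, "dy": -0.034},
    {"dx": -0.019, "dy": -0.034},
  ],
)

```text
invalid input at $.commands[0]: expected keys claw, dx, dy, dz, roll
```

Call:
jog_arm(
  commands=[
    {"roll": 7},
    {"roll": 7},
    {"roll": 7},
    {"roll": 7},
    {"roll": 7},
    {"roll": 7},
    {"roll": 7},
    {"roll": 7},
    {"roll": 7},
    {"roll": 7},
    {"roll": 7},
    {"roll": 7},
  ],
)

```text
invalid input at $.commands[0]: expected keys claw, dx, dy, dz, roll
```

Call:
jog_arm(
  commands=[
    {"roll": 7},
    {"roll": 7},
    {"roll": 7},
    {"roll": 7},
    {"roll": 7},
    {"roll": 7},
    {"roll": 4.6},
    {"claw": 100},
    {"claw": 100},
    {"claw": 100},
  ],
)

```text
invalid input at $.commands[0]: expected keys claw, dx, dy, dz, roll
```

Call:
jog_arm(
  commands=[
    {"claw": 0, "dx": -0.0326, "dy": -0.0181, "dz": 0, "roll": 0},
    {"claw": 0, "dx": -0.0326, "dy": -0.0181, "dz": 0, "roll": 0},
    {"claw": 0, "dx": -0.0326, "dy": -0.0181, "dz": 0, "roll": 0},
    {"claw": 0, "dx": -0.0326, "dy": -0.0181, "dz": 0, "roll": 0},
    {"claw": 0, "dx": -0.0326, "dy": -0.0181, "dz": 0, "roll": 0},
    {"claw": 0, "dx": -0.0326, "dy": -0.0181, "dz": 0, "roll": 0},
    {"claw": 0, "dx": -0.0326, "dy": -0.0181, "dz": 0, "roll": 0},
    {"claw": 0, "dx": -0.0326, "dy": -0.0181, "dz": 0, "roll": 0},
    {"claw": 0, "dx": -0.0326, "dy": -0.0181, "dz": 0, "roll": 0},
    {"claw": 0, "dx": -0.0326, "dy": -0.0181, "dz": 0, "roll": 0},
    {"claw": 0, "dx": -0.0326, "dy": -0.0181, "dz": 0, "roll": 0},
    {"claw": 0, "dx": -0.0326, "dy": -0.0181, "dz": 0, "roll": 0},
  ],
  grip_force=5,
)

```text
time_s: 2.5
ee_pos: [0.5012, 0.2991, 0.2359]
eef_rot: [[-0.957, 0.29, 0.0], [0.29, 0.957, 0.0], [-0.0, 0.0, -1.0]]
force: [0.9, 0.1, 0.1]
opening: 0.0928
gripper_force: 0.0
```

Call:
jog_arm(
  commands=[
    {"claw": 0, "dx": -0.019, "dy": -0.034, "dz": 0, "roll": 0},
    {"claw": 0, "dx": -0.019, "dy": -0.034, "dz": 0, "roll": 0},
    {"claw": 0, "dx": -0.019, "dy": -0.034, "dz": 0, "roll": 0},
    {"claw": 0, "dx": -0.019, "dy": -0.034, "dz": 0, "roll": 0},
    {"claw": 0, "dx": -0.019, "dy": -0.034, "dz": 0, "roll": 0},
    {"claw": 0, "dx": -0.019, "dy": -0.034, "dz": 0, "roll": 0},
    {"claw": 0, "dx": -0.019, "dy": -0.034, "dz": 0, "roll": 0},
    {"claw": 0, "dx": -0.019, "dy": -0.034, "dz": 0, "roll": 0},
    {"claw": 0, "dx": -0.019, "dy": -0.034, "dz": 0, "roll": 0},
    {"claw": 0, "dx": -0.019, "dy": -0.034, "dz": 0, "roll": 0},
    {"claw": 0, "dx": -0.019, "dy": -0.034, "dz": 0, "roll": 0},
    {"claw": 0, "dx": -0.019, "dy": -0.034, "dz": 0, "roll": 0},
  ],
)

```text
time_s: 3.5
ee_pos: [0.5999, -0.1581, 0.2359]
eef_rot: [[-0.957, 0.29, 0.001], [0.29, 0.957, -0.0], [-0.001, 0.0, -1.0]]
force: [0.4, -0.1, -0.1]
opening: 0.0932
gripper_force: 0.0
```

Call:
jog_arm(
  commands=[
    {"claw": 0, "dx": 0, "dy": 0, "dz": 0, "roll": 7},
    {"claw": 0, "dx": 0, "dy": 0, "dz": 0, "roll": 7},
    {"claw": 0, "dx": 0, "dy": 0, "dz": 0, "roll": 7},
    {"claw": 0, "dx": 0, "dy": 0, "dz": 0, "roll": 7},
    {"claw": 0, "dx": 0, "dy": 0, "dz": 0, "roll": 7},
    {"claw": 0, "dx": 0, "dy": 0, "dz": 0, "roll": 7},
    {"claw": 0, "dx": 0, "dy": 0, "dz": 0, "roll": 7},
    {"claw": 0, "dx": 0, "dy": 0, "dz": 0, "roll": 7},
    {"claw": 0, "dx": 0, "dy": 0, "dz": 0, "roll": 7},
    {"claw": 0, "dx": 0, "dy": 0, "dz": 0, "roll": 7},
    {"claw": 0, "dx": 0, "dy": 0, "dz": 0, "roll": 7},
    {"claw": 0, "dx": 0, "dy": 0, "dz": 0, "roll": 7},
  ],
)

```text
time_s: 4.5
ee_pos: [0.5998, -0.156, 0.2357]
eef_rot: [[0.194, 0.981, 0.0], [0.981, -0.194, 0.0], [0.0, 0.0, -1.0]]
force: [-0.2, -0.1, -0.1]
opening: 0.0932
gripper_force: 0.0
```

Call:
jog_arm(
  commands=[
    {"claw": 100, "dx": 0, "dy": 0, "dz": 0, "roll": 7},
    {"claw": 100, "dx": 0, "dy": 0, "dz": 0, "roll": 7},
    {"claw": 100, "dx": 0, "dy": 0, "dz": 0, "roll": 7},
    {"claw": 100, "dx": 0, "dy": 0, "dz": 0, "roll": 7},
    {"claw": 100, "dx": 0, "dy": 0, "dz": 0, "roll": 7},
    {"claw": 100, "dx": 0, "dy": 0, "dz": 0, "roll": 7},
    {"claw": 100, "dx": 0, "dy": 0, "dz": 0, "roll": 4.6},
    {"claw": 100, "dx": 0, "dy": 0, "dz": 0, "roll": 0},
  ],
)

```text
time_s: 5.17
ee_pos: [0.5999, -0.1557, 0.2354]
eef_rot: [[0.844, 0.537, -0.0], [0.537, -0.844, -0.0], [-0.0, -0.0, -1.0]]
force: [-0.5, 0.1, 0.5]
opening: 0.0569
gripper_force: 0.0
```

```bash
cat >> h.py <<'E'
from scipy.optimize import least_squares
def fit(z,obs):
    f=lambda p:np.concatenate([(proj(n,[p[0],p[1],z])[0]-uv) for n,uv in obs])
    s=least_squares(f,[.6,0]);return s.x,s.fun
E
python3 - <<'E'
from h import *
T=lambda x,y,x0,y0,f:np.array([x0+(x+.5)/f-.5,y0+(y+.5)/f-.5])
tA=lambda x,y:T(x,y,280,248,9);tB=lambda x,y:T(x-342,y,404,228,9);sC=lambda x,y:T(x,y-320,335,210,9);sD=lambda x,y:T(x-300,y-320,195,225,8)
for nm,z,a,b in(("hub",.036,tB(486,192),sD(609,420)),("handle",.055,tB(710,60),sD(403,393)),("collar",.07,tA(160,147),sC(125,474)),("tip",.091,tA(154,130),sC(130,391))):
    print(nm,"top",at("top",*a,z)[:2].round(4),"scene",at("scene",*b,z)[:2].round(4),"both",[q.round(4) for q in fit(z,[("top",a),("scene",b)])])
# shaft square angle
c=[at("top",*tA(*p),.091)[:2] for p in((195,122),(160,172),(113,140),(148,88))]
for i in range(4):
    d=c[i]-c[i-1];print(np.linalg.norm(d).round(4),(np.degrees(np.arctan2(d[1],d[0]))%90).round(1))
c=[at("top",*tB(*p),.036)[:2] for p in((412,165),(455,268),(562,222),(515,112))]
for i in range(4):
    d=c[i]-c[i-1];print(np.linalg.norm(d).round(4),(np.degrees(np.arctan2(d[1],d[0]))%90).round(1))
E
```

```text
hub top [ 0.6176 -0.2518] scene [ 0.6214 -0.2494] both [array([ 0.6183, -0.2511]), array([-0.2834, -0.3189, -0.2404, -0.7711])]
handle top [ 0.6495 -0.3042] scene [ 0.6471 -0.3022] both [array([ 0.6486, -0.3031]), array([-0.4925,  0.3741, -0.5717,  0.296 ])]
collar top [0.5664 0.0207] scene [0.5694 0.0235] both [array([0.567 , 0.0219]), array([-0.5317, -0.257 , -0.5271, -0.6024])]
tip top [0.567  0.0212] scene [0.5616 0.0227] both [array([0.566, 0.022]), array([-0.3961,  0.4598, -0.5167,  0.897 ])]
0.014 56.2
0.0147 58.0
0.0137 57.9
0.0151 59.2
0.0297 29.6
0.0281 23.0
0.0296 25.6
0.0302 23.2
```

Call:
jog_arm(
  commands=[
    {"claw": 115, "dx": 0, "dy": 0, "dz": 0, "roll": 3.5},
    {"claw": 115, "dx": -0.0102, "dy": 0.0308, "dz": 0, "roll": 0},
    {"claw": 115, "dx": -0.0102, "dy": 0.0308, "dz": 0, "roll": 0},
    {"claw": 115, "dx": -0.0102, "dy": 0.0308, "dz": 0, "roll": 0},
    {"claw": 115, "dx": 0, "dy": 0, "dz": 0.025, "roll": 0},
    {"claw": 115, "dx": 0, "dy": 0, "dz": 0.025, "roll": 0},
    {"claw": 115, "dx": 0, "dy": 0, "dz": 0.025, "roll": 0},
    {"claw": 115, "dx": 0, "dy": 0, "dz": 0.025, "roll": 0},
    {"claw": 115, "dx": 0, "dy": 0, "dz": 0.02, "roll": 0},
    {"claw": 115, "dx": 0, "dy": 0, "dz": 0.02, "roll": 0},
    {"claw": 115, "dx": 0, "dy": 0, "dz": 0.0, "roll": 0},
  ],
)

```text
time_s: 6.08
ee_pos: [0.6154, -0.2497, 0.0911]
eef_rot: [[0.873, 0.487, -0.008], [0.487, -0.873, 0.005], [-0.004, -0.008, -1.0]]
force: [-0.3, 0.3, -0.1]
opening: 0.0514
gripper_force: 0.0
```

```bash
python3 - <<'E'
from h import *
s=avg("scene",3);t=avg("top",1)
def z(img,x0,x1,y0,y1,f):
    c=img[y0:y1,x0:x1];c=(c-c.min())/(c.max()-c.min())*255;return cv2.resize(c.astype(np.uint8),None,fx=f,fy=f,interpolation=cv2.INTER_CUBIC)
N=np.hstack([z(s,190,270,190,270,5),z(t,390,470,200,280,5)]);cv2.imwrite("pics/g1.png",N)
E
```

```text
(no output)
```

View pics/g1.png

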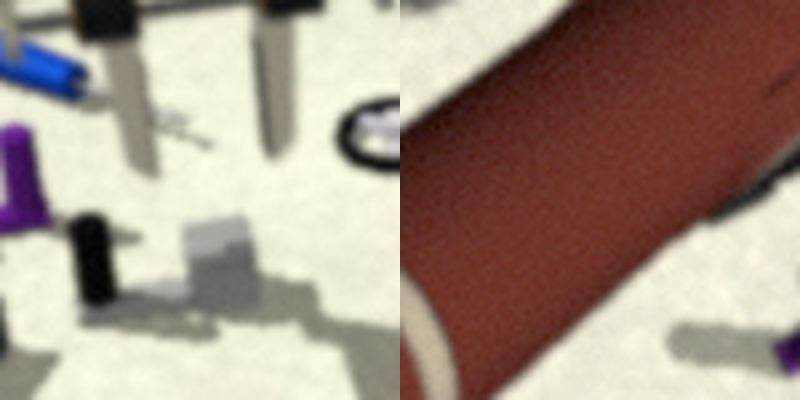

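The left fingertip (150,175) will come down between the handle (95,260) and the hub (220,260), and the right one (275,155) just outside the hub. It is clear to descend.

Call:
jog_arm(
  commands=[
    {"claw": 115, "dx": 0, "dy": 0, "dz": 0.02, "roll": 0},
    {"claw": 115, "dx": 0, "dy": 0, "dz": 0.02, "roll": 0},
    {"claw": 115, "dx": 0, "dy": 0, "dz": 0.01, "roll": 0},
    {"claw": 115, "dx": 0, "dy": 0, "dz": 0.01, "roll": 0},
    {"claw": 115, "dx": 0, "dy": 0, "dz": 0, "roll": 0},
    {"claw": 200, "dx": 0, "dy": 0, "dz": 0, "roll": 0},
    {"claw": 200, "dx": 0, "dy": 0, "dz": 0, "roll": 0},
    {"claw": 200, "dx": 0, "dy": 0, "dz": 0, "roll": 0},
    {"claw": 200, "dx": 0, "dy": 0, "dz": 0, "roll": 0},
    {"claw": 200, "dx": 0, "dy": 0, "dz": 0, "roll": 0},
    {"claw": 200, "dx": 0, "dy": 0, "dz": 0, "roll": 0},
  ],
  grip_force=8,
)

```text
time_s: 7.2
ee_pos: [0.618, -0.2515, 0.0368]
eef_rot: [[0.874, 0.485, 0.001], [0.485, -0.874, 0.001], [0.001, -0.0, -1.0]]
force: [-1.1, 1.5, 5.7]
opening: 0.0319
gripper_force: 8.0
```

Call:
jog_arm(
  commands=[
    {"claw": 112, "dx": 0, "dy": 0, "dz": 0, "roll": 0},
    {"claw": 112, "dx": 0, "dy": 0, "dz": 0, "roll": 0},
    {"claw": 112, "dx": 0, "dy": 0, "dz": 0, "roll": 0},
    {"claw": 112, "dx": 0, "dy": 0, "dz": -0.02, "roll": 0},
    {"claw": 112, "dx": 0, "dy": 0, "dz": -0.025, "roll": 0},
    {"claw": 112, "dx": 0, "dy": 0, "dz": 0, "roll": -7},
    {"claw": 112, "dx": 0, "dy": 0, "dz": 0, "roll": -7},
    {"claw": 112, "dx": 0, "dy": 0, "dz": 0, "roll": -7},
    {"claw": 112, "dx": 0, "dy": 0, "dz": 0, "roll": -7},
    {"claw": 112, "dx": 0, "dy": 0, "dz": 0, "roll": -7},
    {"claw": 112, "dx": 0, "dy": 0, "dz": 0, "roll": -7},
    {"claw": 112, "dx": 0, "dy": 0, "dz": 0, "roll": -7},
  ],
)

```text
time_s: 8.2
ee_pos: [0.6176, -0.2522, 0.0803]
eef_rot: [[0.202, 0.979, -0.0], [0.979, -0.202, -0.001], [-0.001, -0.0, -1.0]]
force: [-0.7, -0.4, -0.1]
opening: 0.0521
gripper_force: 0.0
```

Call:
jog_arm(
  commands=[
    {"claw": 90, "dx": 0, "dy": 0, "dz": 0, "roll": -7},
    {"claw": 90, "dx": 0, "dy": 0, "dz": 0, "roll": -7},
    {"claw": 90, "dx": 0, "dy": 0, "dz": 0, "roll": -7},
    {"claw": 90, "dx": 0, "dy": 0, "dz": 0, "roll": -7},
    {"claw": 90, "dx": 0, "dy": 0, "dz": 0, "roll": -7},
    {"claw": 90, "dx": 0, "dy": 0, "dz": 0, "roll": -6},
    {"claw": 90, "dx": 0, "dy": 0, "dz": 0, "roll": 0},
    {"claw": 90, "dx": 0, "dy": 0, "dz": 0, "roll": 0},
  ],
)

```text
time_s: 8.87
ee_pos: [0.6176, -0.2523, 0.0804]
eef_rot: [[-0.482, 0.876, -0.0], [0.876, 0.482, -0.0], [0.0, -0.0, -1.0]]
force: [-0.1, -0.2, 0.3]
opening: 0.0602
gripper_force: 0.0
```

Call:
jog_arm(
  commands=[
    {"claw": 90, "dx": 0.0005, "dy": 0, "dz": 0.02, "roll": 0},
    {"claw": 90, "dx": 0, "dy": 0, "dz": 0.02, "roll": 0},
    {"claw": 90, "dx": 0, "dy": 0, "dz": 0.009, "roll": 0},
    {"claw": 90, "dx": 0, "dy": 0, "dz": 0.005, "roll": 0},
    {"claw": 90, "dx": 0, "dy": 0, "dz": 0, "roll": 0},
    {"claw": 200, "dx": 0, "dy": 0, "dz": 0, "roll": 0},
    {"claw": 200, "dx": 0, "dy": 0, "dz": 0, "roll": 0},
    {"claw": 200, "dx": 0, "dy": 0, "dz": 0, "roll": 0},
    {"claw": 200, "dx": 0, "dy": 0, "dz": 0, "roll": 0},
    {"claw": 200, "dx": 0, "dy": 0, "dz": 0, "roll": 0},
    {"claw": 200, "dx": 0, "dy": 0, "dz": 0, "roll": 0},
  ],
  grip_force=25,
)

```text
time_s: 9.78
ee_pos: [0.6187, -0.2511, 0.0275]
eef_rot: [[-0.485, 0.874, 0.003], [0.874, 0.485, -0.0], [-0.001, 0.002, -1.0]]
force: [1.3, 1.3, 2.1]
opening: 0.032
gripper_force: 24.9
```

Call:
jog_arm(
  commands=[
    {"claw": 200, "dx": 0, "dy": 0, "dz": -0.03, "roll": 0},
    {"claw": 200, "dx": 0, "dy": 0, "dz": -0.04, "roll": 0},
    {"claw": 200, "dx": 0, "dy": 0, "dz": -0.04, "roll": 0},
    {"claw": 200, "dx": 0, "dy": 0, "dz": -0.03, "roll": 0},
    {"claw": 200, "dx": 0.033, "dy": 0.0109, "dz": 0, "roll": 0},
    {"claw": 200, "dx": 0.033, "dy": 0.0109, "dz": 0, "roll": 0},
    {"claw": 200, "dx": 0.033, "dy": 0.0109, "dz": 0, "roll": 0},
    {"claw": 200, "dx": 0.033, "dy": 0.0109, "dz": 0, "roll": 0},
    {"claw": 200, "dx": 0.033, "dy": 0.0109, "dz": 0, "roll": 0},
    {"claw": 200, "dx": 0.033, "dy": 0.0109, "dz": 0, "roll": 0},
    {"claw": 200, "dx": 0.033, "dy": 0.0109, "dz": 0, "roll": 0},
    {"claw": 200, "dx": 0.033, "dy": 0.0109, "dz": 0, "roll": 0},
  ],
)

```text
time_s: 10.78
ee_pos: [0.564, 0.0231, 0.1658]
eef_rot: [[-0.485, 0.875, -0.003], [0.875, 0.485, -0.0], [0.001, -0.003, -1.0]]
force: [0.6, 0.8, -4.6]
opening: 0.0319
gripper_force: 24.9
```

Call:
jog_arm(
  commands=[
    {"claw": 200, "dx": 0, "dy": 0, "dz": 0, "roll": -6},
    {"claw": 200, "dx": 0, "dy": 0, "dz": 0, "roll": -6},
    {"claw": 200, "dx": 0, "dy": 0, "dz": 0, "roll": -6},
    {"claw": 200, "dx": 0, "dy": 0, "dz": 0, "roll": -6},
    {"claw": 200, "dx": 0, "dy": 0, "dz": 0, "roll": -4.8},
    {"claw": 200, "dx": 0, "dy": 0, "dz": 0.02, "roll": 0},
    {"claw": 200, "dx": 0, "dy": 0, "dz": 0.02, "roll": 0},
    {"claw": 200, "dx": 0, "dy": 0, "dz": 0, "roll": 0},
    {"claw": 200, "dx": 0, "dy": 0, "dz": 0, "roll": 0},
  ],
)

```text
time_s: 11.53
ee_pos: [0.564, 0.0214, 0.1253]
eef_rot: [[-0.846, 0.533, -0.005], [0.533, 0.846, -0.001], [0.004, -0.003, -1.0]]
force: [0.5, 0.4, -3.1]
opening: 0.0318
gripper_force: 24.9
```

```bash
python3 - <<'E'
from h import *
o=r.get_obs();print(np.round(o["ee_pos"],4),np.round(o["force"],2),np.round(o["moment"],2),np.round(o["joint_pos"],2))
s=avg("scene",6)
c=s[190:250,310:390];c=np.clip((c-c.min())/(c.max()-c.min())*330,0,255)
N=cv2.resize(c.astype(np.uint8),None,fx=10,fy=10,interpolation=cv2.INTER_CUBIC)
# expected hub underside corners / hub top and shaft tip centre
e=o["ee_pos"];R=o["eef_rot"]
cr=lambda x,y,z:e+R[:,0]*-x+R[:,1]*y+np.array([0,0,z-.0275])
for p in proj("scene",[cr(0,0,.036),cr(16,16,0),cr(-16,16,0),cr(-16,-16,0),cr(16,-16,0)]):
    q=((p-[310,190]+.5)*10-.5).round(1);print(q);cv2.circle(N,tuple(int(v) for v in q),3,(0,0,255),-1)
q=((proj("scene",[.5666,.022,.091])[0]-[310,190]+.5)*10-.5);cv2.circle(N,tuple(int(v) for v in q),3,(255,0,0),-1);print(q)
cv2.imwrite("pics/i1.png",N)
E
```

```text
[0.564  0.0214 0.1253] [ 0.48  0.4  -3.15] [-0.02  0.01  0.01] [-0.11  0.62  0.05  1.8  -0.04  0.73  0.97]
[398.4 125.2]
[ -144.4 -2612.6]
[ 5.22947e+04 -2.43000e+01]
[  -89.  -2314.7]
[-592153.8    3490.4]
[389.04775276 289.30188956]
```

View pics/i1.png

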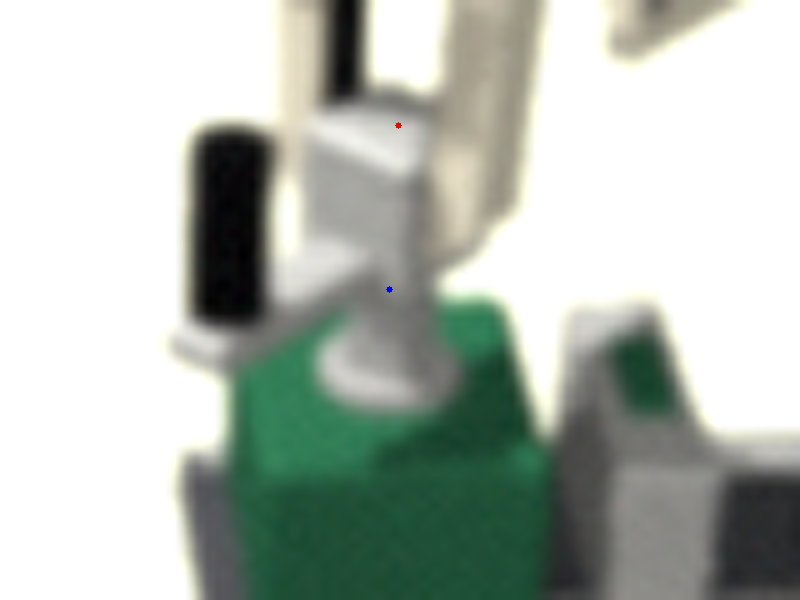

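```bash
python3 - <<'E'
from h import *
o=r.get_obs();e=o["ee_pos"];R=o["eef_rot"]
cr=lambda x,y,z:e-R[:,0]*x+R[:,1]*y+np.array([0,0,z-.0275])
m=.001
for nm,X in(("top corners ++,-+,--,+-",[cr(a*16*m,b*16*m,.036) for a,b in((1,1),(-1,1),(-1,-1),(1,-1))]),("bot",[cr(a*16*m,b*16*m,0) for a,b in((1,1),(-1,1),(-1,-1),(1,-1))]),("handle top,bot",[cr(.06,0,.055),cr(.06,0,.01)]),("collar c, L/R",[[.5666,.022,.07],[.5666+.0025,.022-.0168,.07],[.5666-.0025,.022+.0168,.07]])):
    print(nm,((proj("scene",X)-[310,190]+.5)*10-.5).round(0).tolist())
E
```

```text
top corners ++,-+,--,+- [[409.0, 170.0], [497.0, 121.0], [390.0, 75.0], [302.0, 122.0]]
bot [[400.0, 306.0], [486.0, 255.0], [381.0, 207.0], [295.0, 256.0]]
handle top,bot [[231.0, 140.0], [224.0, 314.0]]
collar c, L/R [[384.0, 364.0], [313.0, 362.0], [455.0, 367.0]]
```

Call:
jog_arm(
  commands=[
    {"claw": 200, "dx": -0.0023, "dy": 0.0019, "dz": 0, "roll": 0},
    {"claw": 200, "dx": 0, "dy": 0, "dz": 0.003, "roll": 0},
    {"claw": 200, "dx": 0, "dy": 0, "dz": 0.003, "roll": 0},
    {"claw": 200, "dx": 0, "dy": 0, "dz": 0.001, "roll": 0},
    {"claw": 200, "dx": 0, "dy": 0, "dz": 0.001, "roll": 0},
    {"claw": 200, "dx": 0, "dy": 0, "dz": 0, "roll": 0},
    {"claw": 200, "dx": 0, "dy": 0, "dz": 0, "roll": 0},
  ],
)

```text
time_s: 12.42
ee_pos: [0.5686, 0.0221, 0.1185]
eef_rot: [[-0.846, 0.533, -0.0], [0.533, 0.846, -0.0], [0.0, -0.0, -1.0]]
force: [-0.1, 0.3, -4.1]
opening: 0.0319
gripper_force: 24.9
```

Call:
jog_arm(
  commands=[
    {"claw": 200, "dx": 0.0012, "dy": -0.0011, "dz": 0, "roll": 0},
    {"claw": 200, "dx": 0, "dy": 0, "dz": 0, "roll": 0},
    {"claw": 200, "dx": 0, "dy": 0, "dz": 0.001, "roll": 0},
    {"claw": 200, "dx": 0, "dy": 0, "dz": 0.001, "roll": 0},
    {"claw": 200, "dx": 0, "dy": 0, "dz": 0, "roll": 0},
  ],
)

```text
time_s: 12.83
ee_pos: [0.5671, 0.0218, 0.1176]
eef_rot: [[-0.846, 0.533, 0.0], [0.533, 0.846, -0.0], [-0.0, 0.0, -1.0]]
force: [-1.7, 0.6, 5.1]
opening: 0.0319
gripper_force: 24.9
```

Call:
jog_arm(
  commands=[
    {"claw": 200, "dx": 0.001, "dy": -0.0004, "dz": 0, "roll": 0},
    {"claw": 200, "dx": 0, "dy": 0, "dz": 0, "roll": 0},
    {"claw": 200, "dx": 0, "dy": 0, "dz": 0, "roll": 0},
  ],
)

```text
time_s: 13.08
ee_pos: [0.5669, 0.0218, 0.1175]
eef_rot: [[-0.846, 0.533, 0.002], [0.533, 0.846, -0.0], [-0.002, 0.001, -1.0]]
force: [-0.7, -0.0, 5.5]
opening: 0.0316
gripper_force: 24.9
```

```bash
python3 -c "
from h import *
o=r.get_obs()
for k in('ee_pos','force','moment'):print(k,np.round(o[k],4))"
```

```text
ee_pos [0.5669 0.0218 0.1175]
force [-0.6859 -0.0194  5.5271]
moment [-0.0705  0.2932  0.0047]
```

Call:
jog_arm(
  commands=[
    {"claw": 200, "dx": 0, "dy": 0, "dz": -0.002, "roll": 0},
    {"claw": 200, "dx": 0, "dy": 0, "dz": 0, "roll": 0},
    {"claw": 200, "dx": 0, "dy": 0, "dz": 0, "roll": 0},
  ],
)

```text
time_s: 13.33
ee_pos: [0.5656, 0.0223, 0.1179]
eef_rot: [[-0.846, 0.533, -0.001], [0.533, 0.846, 0.0], [0.001, -0.001, -1.0]]
force: [0.5, 0.2, -3.2]
opening: 0.0322
gripper_force: 24.9
```

Call:
jog_arm(
  commands=[
    {"claw": 200, "dx": 0, "dy": 0, "dz": 0.001, "roll": 0},
    {"claw": 200, "dx": 0, "dy": 0, "dz": 0.001, "roll": 0},
    {"claw": 200, "dx": 0, "dy": 0, "dz": 0.0, "roll": 0},
    {"claw": 200, "dx": 0, "dy": 0, "dz": 0, "roll": 0},
  ],
)

```text
time_s: 13.67
ee_pos: [0.5659, 0.0226, 0.1165]
eef_rot: [[-0.846, 0.532, -0.0], [0.532, 0.846, 0.001], [0.001, 0.0, -1.0]]
force: [-0.3, 1.3, -3.9]
opening: 0.0322
gripper_force: 24.9
```

Call:
jog_arm(
  commands=[
    {"claw": 200, "dx": 0, "dy": 0, "dz": 0.001, "roll": 0},
    {"claw": 200, "dx": 0, "dy": 0, "dz": 0.001, "roll": 0},
    {"claw": 200, "dx": 0, "dy": 0, "dz": 0.0, "roll": 0},
  ],
)

```text
time_s: 13.92
ee_pos: [0.566, 0.023, 0.1143]
eef_rot: [[-0.847, 0.532, -0.0], [0.532, 0.847, 0.001], [0.001, 0.001, -1.0]]
force: [-0.6, 2.7, -2.9]
opening: 0.0321
gripper_force: 25.0
```

Call:
jog_arm(
  commands=[
    {"claw": 200, "dx": 0.0004, "dy": 0.0004, "dz": 0, "roll": 0},
    {"claw": 200, "dx": 0, "dy": 0, "dz": 0.001, "roll": 0},
    {"claw": 200, "dx": 0, "dy": 0, "dz": 0.001, "roll": 0},
    {"claw": 200, "dx": 0, "dy": 0, "dz": 0.001, "roll": 0},
    {"claw": 200, "dx": 0, "dy": 0, "dz": 0, "roll": 0},
  ],
)

```text
time_s: 14.33
ee_pos: [0.566, 0.023, 0.1117]
eef_rot: [[-0.847, 0.532, 0.0], [0.532, 0.847, 0.0], [0.0, 0.0, -1.0]]
force: [-0.9, 3.4, 0.1]
opening: 0.0316
gripper_force: 25.0
```

Call:
jog_arm(
  commands=[
    {"claw": 200, "dx": 0.0003, "dy": 0.0003, "dz": 0, "roll": 0},
    {"claw": 200, "dx": 0, "dy": 0, "dz": 0, "roll": 0},
    {"claw": 200, "dx": 0, "dy": 0, "dz": 0, "roll": 0},
  ],
)

```text
time_s: 14.58
ee_pos: [0.566, 0.023, 0.1117]
eef_rot: [[-0.846, 0.533, 0.0], [0.533, 0.846, -0.0], [-0.0, 0.0, -1.0]]
force: [0.4, 2.5, 0.0]
opening: 0.0318
gripper_force: 25.0
```

```bash
python3 -c "
from h import *
o=r.get_obs()
for k in('ee_pos','force','moment'):print(k,np.round(o[k],4))"
```

```text
ee_pos [0.566  0.023  0.1117]
force [0.3683 2.4884 0.0333]
moment [0.647  0.071  0.0827]
```

Call:
jog_arm(
  commands=[
    {"claw": 200, "dx": 0.0004, "dy": 0.0006, "dz": 0, "roll": 0},
    {"claw": 200, "dx": 0, "dy": 0, "dz": 0.001, "roll": 0},
    {"claw": 200, "dx": 0, "dy": 0, "dz": 0.001, "roll": 0},
    {"claw": 200, "dx": 0, "dy": 0, "dz": 0.001, "roll": 0},
    {"claw": 200, "dx": 0, "dy": 0, "dz": 0.001, "roll": 0},
    {"claw": 200, "dx": 0, "dy": 0, "dz": 0, "roll": 0},
  ],
)

```text
time_s: 15.08
ee_pos: [0.5659, 0.0232, 0.1078]
eef_rot: [[-0.846, 0.533, 0.0], [0.533, 0.846, -0.001], [-0.001, -0.0, -1.0]]
force: [-0.8, -0.5, 3.5]
opening: 0.0321
gripper_force: 25.0
```

Call:
jog_arm(
  commands=[
    {"claw": 200, "dx": 0, "dy": 0, "dz": 0.001, "roll": 0},
    {"claw": 200, "dx": 0, "dy": 0, "dz": 0.001, "roll": 0},
    {"claw": 200, "dx": 0, "dy": 0, "dz": 0, "roll": 0},
    {"claw": 200, "dx": 0, "dy": 0, "dz": 0, "roll": 0},
  ],
)

```text
time_s: 15.42
ee_pos: [0.566, 0.0233, 0.1059]
eef_rot: [[-0.846, 0.533, 0.0], [0.533, 0.846, -0.001], [-0.001, -0.0, -1.0]]
force: [0.7, 0.4, 5.6]
opening: 0.0318
gripper_force: 25.0
```

```bash
python3 -c "
from h import *
o=r.get_obs()
for k in('ee_pos','force','moment'):print(k,np.round(o[k],4))"
```

```text
ee_pos [0.566  0.0233 0.1059]
force [0.7141 0.384  5.5823]
moment [0.0328 0.2708 0.1044]
```

Call:
jog_arm(
  commands=[
    {"claw": 200, "dx": 0, "dy": 0, "dz": 0, "roll": -1.5},
    {"claw": 200, "dx": 0, "dy": 0, "dz": 0.001, "roll": 0},
    {"claw": 200, "dx": 0, "dy": 0, "dz": 0.001, "roll": 0},
    {"claw": 200, "dx": 0, "dy": 0, "dz": 0, "roll": 0},
  ],
)

```text
time_s: 15.75
ee_pos: [0.5658, 0.0233, 0.1028]
eef_rot: [[-0.86, 0.511, -0.0], [0.511, 0.86, -0.001], [-0.0, -0.001, -1.0]]
force: [1.0, 0.2, -3.7]
opening: 0.0317
gripper_force: 24.9
```

```bash
python3 -c "
from h import *
o=r.get_obs()
for k in('ee_pos','force','moment'):print(k,np.round(o[k],4))"
```

```text
ee_pos [0.5658 0.0233 0.1028]
force [ 1.0334  0.2348 -3.694 ]
moment [-0.1139 -0.3526  0.0023]
```

Call:
jog_arm(
  commands=[
    {"claw": 200, "dx": 0, "dy": 0, "dz": 0.0015, "roll": 0},
    {"claw": 200, "dx": 0, "dy": 0, "dz": 0.0015, "roll": 0},
    {"claw": 200, "dx": 0, "dy": 0, "dz": 0.001, "roll": 0},
    {"claw": 200, "dx": 0, "dy": 0, "dz": 0.0005, "roll": 0},
    {"claw": 200, "dx": 0, "dy": 0, "dz": 0.0005, "roll": 0},
    {"claw": 200, "dx": 0, "dy": 0, "dz": 0, "roll": 0},
    {"claw": 200, "dx": 0, "dy": 0, "dz": 0, "roll": 0},
  ],
)

```text
time_s: 16.33
ee_pos: [0.5659, 0.0233, 0.0986]
eef_rot: [[-0.86, 0.511, 0.0], [0.511, 0.86, -0.001], [-0.0, -0.0, -1.0]]
force: [1.6, -2.0, -3.4]
opening: 0.0316
gripper_force: 24.9
```

Call:
jog_arm(
  commands=[
    {"claw": 200, "dx": 0, "dy": 0, "dz": 0.0007, "roll": 0},
    {"claw": 200, "dx": 0, "dy": 0, "dz": 0.0007, "roll": 0},
    {"claw": 200, "dx": 0, "dy": 0, "dz": 0, "roll": 0},
    {"claw": 200, "dx": 0, "dy": 0, "dz": 0, "roll": 0},
  ],
)

```text
time_s: 16.67
ee_pos: [0.5659, 0.0234, 0.0975]
eef_rot: [[-0.86, 0.511, 0.0], [0.511, 0.86, -0.0], [-0.0, -0.0, -1.0]]
force: [1.2, -1.5, 0.9]
opening: 0.0317
gripper_force: 24.9
```

Call:
jog_arm(
  commands=[
    {"claw": 200, "dx": 0, "dy": 0, "dz": 0.0004, "roll": 0},
    {"claw": 200, "dx": 0, "dy": 0, "dz": 0, "roll": 0},
    {"claw": 110, "dx": 0, "dy": 0, "dz": 0, "roll": 0},
    {"claw": 110, "dx": 0, "dy": 0, "dz": 0, "roll": 0},
    {"claw": 110, "dx": 0, "dy": 0, "dz": 0, "roll": 0},
    {"claw": 110, "dx": 0, "dy": 0, "dz": 0, "roll": 0},
    {"claw": 110, "dx": 0, "dy": 0, "dz": -0.02, "roll": 0},
    {"claw": 110, "dx": 0, "dy": 0, "dz": -0.02, "roll": 0},
    {"claw": 110, "dx": 0, "dy": 0, "dz": -0.025, "roll": 0},
    {"claw": 110, "dx": -0.03, "dy": 0, "dz": 0, "roll": 0},
    {"claw": 110, "dx": -0.03, "dy": 0, "dz": 0, "roll": 0},
  ],
)

```text
time_s: 17.58
ee_pos: [0.6182, -0.0049, 0.164]
eef_rot: [[-0.862, 0.507, 0.003], [0.507, 0.862, 0.002], [-0.001, 0.003, -1.0]]
force: [1.5, -0.6, 0.1]
opening: 0.0529
gripper_force: 0.0
```

Call:
jog_arm(
  commands=[
    {"claw": 110, "dx": 0, "dy": 0, "dz": 0, "roll": 7},
    {"claw": 110, "dx": 0, "dy": 0, "dz": 0, "roll": 7},
    {"claw": 110, "dx": 0, "dy": 0, "dz": 0, "roll": 7},
    {"claw": 110, "dx": 0, "dy": 0, "dz": 0, "roll": 7},
    {"claw": 110, "dx": 0, "dy": 0, "dz": 0, "roll": 7},
    {"claw": 110, "dx": 0, "dy": 0, "dz": 0, "roll": 7},
    {"claw": 110, "dx": 0, "dy": 0, "dz": 0, "roll": 3.3},
    {"claw": 110, "dx": 0, "dy": 0, "dz": 0, "roll": 0},
    {"claw": 110, "dx": 0, "dy": 0, "dz": 0, "roll": 0},
  ],
)

```text
time_s: 18.33
ee_pos: [0.6171, -0.0063, 0.1615]
eef_rot: [[-0.244, 0.97, -0.001], [0.97, 0.244, 0.0], [0.0, -0.001, -1.0]]
force: [0.0, 0.7, -0.4]
opening: 0.0528
gripper_force: 0.0
```

```bash
python3 - <<'E'
from h import *
o=r.get_obs()
for k in('ee_pos','force','eef_rot'):print(k,np.round(o[k],4).tolist())
s=avg("scene",3)
c=s[190:265,315:415];c=np.clip((c-c.min())/(c.max()-c.min())*330,0,255)
N=cv2.resize(c.astype(np.uint8),None,fx=8,fy=8,interpolation=cv2.INTER_CUBIC)
for X in([.5659,.0234,.106],[.6175,-.0074,.125]):
    q=((proj("scene",X)[0]-[315,190]+.5)*8-.5);cv2.circle(N,tuple(int(v) for v in q),3,(0,0,255),-1)
cv2.imwrite("pics/j1.png",N)
E
```

```text
ee_pos [0.6171, -0.0063, 0.1615]
force [0.0048, 0.6876, -0.4075]
eef_rot [[-0.2445, 0.9697, -0.0008], [0.9697, 0.2445, 0.0002], [0.0004, -0.0008, -1.0]]
```

View pics/j1.png

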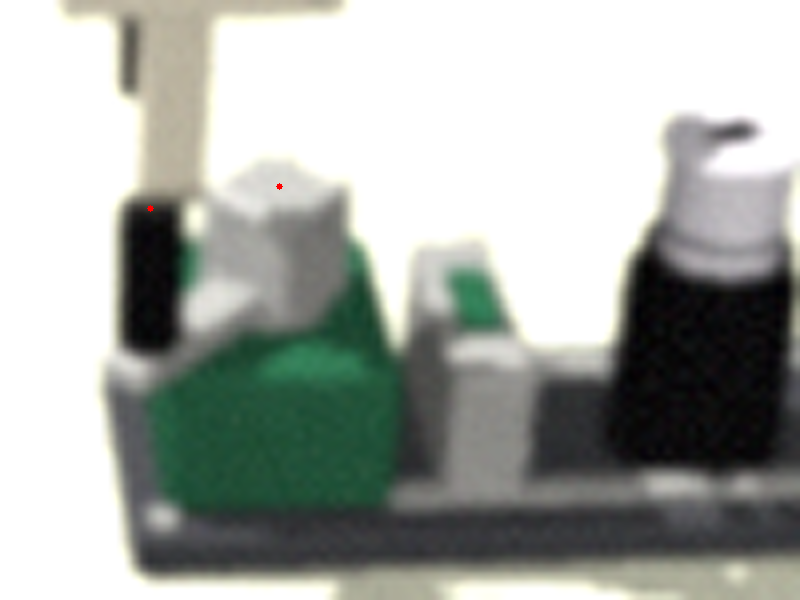

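The crank sits on the shaft: the hub top at (280,187) and the handle top at (150,208) match the predicted points. Next I grip the handle.

Call:
jog_arm(
  commands=[
    {"claw": 110, "dx": -0.0012, "dy": 0, "dz": 0.02, "roll": 0},
    {"claw": 110, "dx": 0, "dy": 0, "dz": 0.02, "roll": 0},
    {"claw": 110, "dx": 0, "dy": 0, "dz": 0.012, "roll": 0},
    {"claw": 110, "dx": 0, "dy": 0, "dz": 0.0065, "roll": 0},
    {"claw": 110, "dx": 0, "dy": 0, "dz": 0, "roll": 0},
    {"claw": 230, "dx": 0, "dy": 0, "dz": 0, "roll": 0},
    {"claw": 230, "dx": 0, "dy": 0, "dz": 0, "roll": 0},
    {"claw": 230, "dx": 0, "dy": 0, "dz": 0, "roll": 0},
    {"claw": 230, "dx": 0, "dy": 0, "dz": 0, "roll": 0},
    {"claw": 230, "dx": 0, "dy": 0, "dz": 0, "roll": 0},
    {"claw": 230, "dx": 0, "dy": 0, "dz": 0, "roll": 0},
    {"claw": 230, "dx": 0, "dy": 0, "dz": 0, "roll": 0},
  ],
  grip_force=20,
)

```text
time_s: 19.48
ee_pos: [0.618, -0.008, 0.1039]
eef_rot: [[-0.242, 0.97, 0.001], [0.97, 0.242, 0.0], [-0.0, 0.001, -1.0]]
force: [0.7, -0.2, 1.8]
opening: 0.0196
gripper_force: 20.0
```

```bash
cat > w.py <<'E'
import numpy as np,json,sys
def rows(a0,step,n,R=.060,ty=np.degrees(np.arctan2(.242,.97))):
    y=np.radians(ty);X=np.array([-np.sin(y),np.cos(y)]);Y=np.array([np.cos(y),np.sin(y)])
    X=np.array([np.cos(y+np.pi/2),np.sin(y+np.pi/2)])
    a=np.radians(a0+step*np.arange(n+1));p=R*np.c_[np.cos(a),np.sin(a)];d=np.diff(p,axis=0)
    print(json.dumps([{"claw":230,"dx":round(float(q@X),4),"dy":round(float(q@Y),4),"dz":0,"roll":0} for q in d]))
rows(float(sys.argv[1]),float(sys.argv[2]),int(sys.argv[3]))
E
python3 w.py -31 -15 12; python3 w.py -211 -15 12
```

```text
[{"claw": 230, "dx": -0.0095, "dy": -0.0124, "dz": 0, "roll": 0}, {"claw": 230, "dx": -0.006, "dy": -0.0145, "dz": 0, "roll": 0}, {"claw": 230, "dx": -0.002, "dy": -0.0155, "dz": 0, "roll": 0}, {"claw": 230, "dx": 0.002, "dy": -0.0155, "dz": 0, "roll": 0}, {"claw": 230, "dx": 0.006, "dy": -0.0145, "dz": 0, "roll": 0}, {"claw": 230, "dx": 0.0095, "dy": -0.0124, "dz": 0, "roll": 0}, {"claw": 230, "dx": 0.0124, "dy": -0.0095, "dz": 0, "roll": 0}, {"claw": 230, "dx": 0.0145, "dy": -0.006, "dz": 0, "roll": 0}, {"claw": 230, "dx": 0.0155, "dy": -0.002, "dz": 0, "roll": 0}, {"claw": 230, "dx": 0.0155, "dy": 0.002, "dz": 0, "roll": 0}, {"claw": 230, "dx": 0.0145, "dy": 0.006, "dz": 0, "roll": 0}, {"claw": 230, "dx": 0.0124, "dy": 0.0095, "dz": 0, "roll": 0}]
[{"claw": 230, "dx": 0.0095, "dy": 0.0124, "dz": 0, "roll": 0}, {"claw": 230, "dx": 0.006, "dy": 0.0145, "dz": 0, "roll": 0}, {"claw": 230, "dx": 0.002, "dy": 0.0155, "dz": 0, "roll": 0}, {"claw": 230, "dx": -0.002, "dy": 0.0155, "dz": 0, "roll": 0}, {"claw": 230, "dx": -0.006, "dy": 0.0145, "dz": 0, "roll": 0}, {"claw": 230, "dx": -0.0095, "dy": 0.0124, "dz": 0, "roll": 0}, {"claw": 230, "dx": -0.0124, "dy": 0.0095, "dz": 0, "roll": 0}, {"claw": 230, "dx": -0.0145, "dy": 0.006, "dz": 0, "roll": 0}, {"claw": 230, "dx": -0.0155, "dy": 0.002, "dz": 0, "roll": 0}, {"claw": 230, "dx": -0.0155, "dy": -0.002, "dz": 0, "roll": 0}, {"claw": 230, "dx": -0.0145, "dy": -0.006, "dz": 0, "roll": 0}, {"claw": 230, "dx": -0.0124, "dy": -0.0095, "dz": 0, "roll": 0}]
```

Call:
jog_arm(
  commands=[
    {"claw": 230, "dx": -0.0095, "dy": -0.0124, "dz": 0, "roll": 0},
    {"claw": 230, "dx": -0.006, "dy": -0.0145, "dz": 0, "roll": 0},
    {"claw": 230, "dx": -0.002, "dy": -0.0155, "dz": 0, "roll": 0},
  ],
)

```text
time_s: 19.73
ee_pos: [0.5829, -0.0355, 0.1039]
eef_rot: [[-0.242, 0.97, 0.006], [0.97, 0.242, -0.0], [-0.001, 0.005, -1.0]]
force: [1.7, 1.7, -0.6]
opening: 0.0199
gripper_force: 20.0
```

Call:
jog_arm(
  commands=[
    {"claw": 230, "dx": 0.002, "dy": -0.0155, "dz": 0, "roll": 0},
    {"claw": 230, "dx": 0.006, "dy": -0.0145, "dz": 0, "roll": 0},
    {"claw": 230, "dx": 0.0095, "dy": -0.0124, "dz": 0, "roll": 0},
    {"claw": 230, "dx": 0.0124, "dy": -0.0095, "dz": 0, "roll": 0},
    {"claw": 230, "dx": 0.0145, "dy": -0.006, "dz": 0, "roll": 0},
    {"claw": 230, "dx": 0.0155, "dy": -0.002, "dz": 0, "roll": 0},
    {"claw": 230, "dx": 0.0155, "dy": 0.002, "dz": 0, "roll": 0},
    {"claw": 230, "dx": 0.0145, "dy": 0.006, "dz": 0, "roll": 0},
    {"claw": 230, "dx": 0.0124, "dy": 0.0095, "dz": 0, "roll": 0},
  ],
)

```text
time_s: 20.48
ee_pos: [0.5143, 0.0526, 0.1039]
eef_rot: [[-0.241, 0.971, -0.0], [0.971, 0.241, -0.002], [-0.002, -0.001, -1.0]]
force: [0.1, -3.8, 2.7]
opening: 0.0201
gripper_force: 20.0
```

```bash
python3 - <<'E'
from h import *
o=r.get_obs();print(np.round(o["ee_pos"],4),np.round(o["force"],2))
s=avg("scene",4)
c=s[190:265,330:470];c=np.clip((c-c.min())/(c.max()-c.min())*400,0,255)
N=cv2.resize(c.astype(np.uint8),(784,420),interpolation=cv2.INTER_CUBIC)
cv2.imwrite("pics/k1.png",N)
E
```

```text
[0.5143 0.0526 0.1039] [ 0.13 -3.81  2.66]
```

View pics/k1.png

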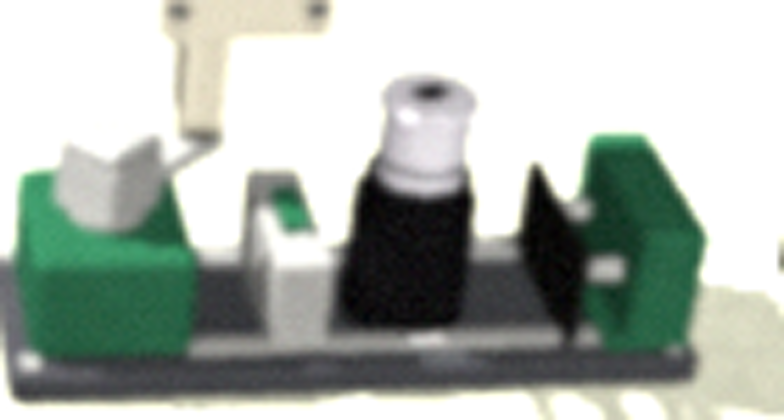

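The lamp foot is at (350–470), the pad at (555,250) and the jaw face at about (325,270). That leaves roughly 45 mm of travel to contact.

Call:
jog_arm(
  commands=[
    {"claw": 230, "dx": 0.0095, "dy": 0.0124, "dz": 0, "roll": 0},
    {"claw": 230, "dx": 0.006, "dy": 0.0145, "dz": 0, "roll": 0},
    {"claw": 230, "dx": 0.002, "dy": 0.0155, "dz": 0, "roll": 0},
    {"claw": 230, "dx": -0.002, "dy": 0.0155, "dz": 0, "roll": 0},
    {"claw": 230, "dx": -0.006, "dy": 0.0145, "dz": 0, "roll": 0},
    {"claw": 230, "dx": -0.0095, "dy": 0.0124, "dz": 0, "roll": 0},
    {"claw": 230, "dx": -0.0124, "dy": 0.0095, "dz": 0, "roll": 0},
    {"claw": 230, "dx": -0.0145, "dy": 0.006, "dz": 0, "roll": 0},
    {"claw": 230, "dx": -0.0155, "dy": 0.002, "dz": 0, "roll": 0},
    {"claw": 230, "dx": -0.0155, "dy": -0.002, "dz": 0, "roll": 0},
    {"claw": 230, "dx": -0.0145, "dy": -0.006, "dz": 0, "roll": 0},
    {"claw": 230, "dx": -0.0124, "dy": -0.0095, "dz": 0, "roll": 0},
  ],
)

```text
time_s: 21.68
ee_pos: [0.6185, -0.0073, 0.1038]
eef_rot: [[-0.242, 0.97, 0.002], [0.97, 0.242, 0.003], [0.003, 0.003, -1.0]]
force: [0.8, 4.4, 3.4]
opening: 0.02
gripper_force: 20.0
```

```bash
python3 - <<'E'
from h import *
vision.snapshot("scene")
for n in("lamp","jaw","fixture"):
    for d in nets.trace(n,"scene")[:2]:
        ys,xs=np.nonzero(d["mask"]);print(n,round(d["conf"],2),np.round(d["location"],1),xs.min(),xs.max(),ys.min(),ys.max())
o=r.get_obs();print(np.round(o["ee_pos"],4),np.round(o["force"],2))
E
```

```text
lamp 0.7 [405.8 226.7] 395 417 202 248
jaw 0.65 [406.8 226.6] 394 417 202 248
jaw 0.61 [388.4 234.9] 379 396 219 251
fixture 0.77 [379. 249.] 328 454 220 262
[ 0.6169 -0.01    0.1036] [-1.35 -0.92  4.08]
```

Call:
jog_arm(
  commands=[
    {"claw": 230, "dx": -0.0095, "dy": -0.0124, "dz": 0, "roll": 0},
    {"claw": 230, "dx": -0.006, "dy": -0.0145, "dz": 0, "roll": 0},
    {"claw": 230, "dx": -0.002, "dy": -0.0155, "dz": 0, "roll": 0},
    {"claw": 230, "dx": 0.002, "dy": -0.0155, "dz": 0, "roll": 0},
    {"claw": 230, "dx": 0.006, "dy": -0.0145, "dz": 0, "roll": 0},
    {"claw": 230, "dx": 0.0095, "dy": -0.0124, "dz": 0, "roll": 0},
    {"claw": 230, "dx": 0.0124, "dy": -0.0095, "dz": 0, "roll": 0},
    {"claw": 230, "dx": 0.0145, "dy": -0.006, "dz": 0, "roll": 0},
    {"claw": 230, "dx": 0.0155, "dy": -0.002, "dz": 0, "roll": 0},
    {"claw": 230, "dx": 0.0155, "dy": 0.002, "dz": 0, "roll": 0},
    {"claw": 230, "dx": 0.0145, "dy": 0.006, "dz": 0, "roll": 0},
    {"claw": 230, "dx": 0.0124, "dy": 0.0095, "dz": 0, "roll": 0},
  ],
)

```text
time_s: 22.88
ee_pos: [0.5137, 0.0519, 0.1036]
eef_rot: [[-0.241, 0.97, -0.001], [0.97, 0.241, -0.004], [-0.003, -0.002, -1.0]]
force: [-1.5, -4.5, 6.3]
opening: 0.0195
gripper_force: 20.0
```

```bash
python3 w.py -211 -15 12 >/dev/null; python3 - <<'E'
from h import *
s=avg("scene",4)
for n in("lamp","jaw"):
    for d in nets.trace(n,"scene")[:2]:
        ys,xs=np.nonzero(d["mask"]);print(n,round(d["conf"],2),np.round(d["location"],1),xs.min(),xs.max(),ys.min(),ys.max())
o=r.get_obs();print(np.round(o["ee_pos"],4),np.round(o["force"],2))
g=s.mean(2)
for y in(228,232,236,240,243):print(y,g[y,385:445].round(0).astype(int).tolist())
np.savez("s2.npz",s=s)
E
```

```text
lamp 0.57 [415.  226.8] 401 424 202 248
lamp 0.23 [480.1 221.1] 469 497 199 243
jaw 0.65 [395.9 235.7] 386 404 219 251
[0.515  0.0537 0.1036] [-0.29  0.88  4.92]
228 [158, 129, 84, 50, 42, 46, 55, 62, 59, 45, 34, 28, 26, 30, 41, 50, 41, 19, 7, 7, 6, 8, 6, 6, 8, 9, 8, 6, 9, 9, 7, 9, 6, 8, 8, 7, 9, 4, 9, 8, 7, 7, 4, 3, 10, 20, 42, 62, 68, 61, 44, 24, 20, 17, 18, 18, 20, 22, 22, 25]
232 [137, 98, 59, 43, 43, 53, 73, 97, 113, 115, 107, 89, 72, 65, 64, 64, 62, 49, 29, 14, 8, 8, 7, 10, 9, 10, 9, 7, 7, 8, 10, 6, 7, 7, 8, 8, 3, 5, 6, 7, 7, 4, 5, 7, 7, 7, 6, 7, 13, 14, 17, 16, 18, 17, 16, 18, 19, 18, 21, 22]
236 [63, 57, 49, 42, 46, 59, 78, 86, 94, 107, 111, 110, 109, 110, 106, 103, 98, 89, 71, 50, 24, 12, 7, 6, 11, 8, 6, 7, 6, 10, 10, 10, 8, 11, 5, 7, 12, 12, 9, 9, 6, 4, 9, 4, 9, 5, 5, 4, 6, 20, 39, 56, 64, 65, 64, 57, 39, 24, 20, 24]
240 [26, 30, 28, 37, 54, 76, 87, 88, 88, 83, 78, 76, 75, 74, 74, 73, 75, 74, 68, 45, 20, 7, 8, 6, 9, 9, 7, 7, 7, 8, 10, 7, 7, 7, 9, 6, 16, 24, 26, 23, 13, 4, 7, 5, 6, 8, 4, 6, 10, 20, 36, 43, 43, 43, 44, 40, 29, 22, 25, 27]
243 [42, 42, 43, 42, 57, 78, 86, 89, 88, 81, 77, 76, 74, 74, 74, 75, 73, 72, 56, 30, 14, 7, 7, 8, 7, 6, 10, 11, 7, 11, 9, 9, 10, 8, 10, 13, 19, 26, 26, 26, 26, 19, 11, 6, 7, 6, 5, 10, 12, 20, 25, 26, 24, 22, 20, 20, 17, 21, 27, 31]
```

Call:
jog_arm(
  commands=[
    {"claw": 230, "dx": 0.0095, "dy": 0.0124, "dz": 0, "roll": 0},
    {"claw": 230, "dx": 0.006, "dy": 0.0145, "dz": 0, "roll": 0},
    {"claw": 230, "dx": 0.002, "dy": 0.0155, "dz": 0, "roll": 0},
    {"claw": 230, "dx": -0.002, "dy": 0.0155, "dz": 0, "roll": 0},
    {"claw": 230, "dx": -0.006, "dy": 0.0145, "dz": 0, "roll": 0},
    {"claw": 230, "dx": 0, "dy": 0, "dz": 0, "roll": 0},
  ],
)

```text
time_s: 23.68
ee_pos: [0.5844, 0.0796, 0.1034]
eef_rot: [[-0.241, 0.97, 0.001], [0.97, 0.241, -0.001], [-0.001, 0.001, -1.0]]
force: [0.2, 1.0, 4.4]
opening: 0.0195
gripper_force: 20.0
```

```bash
cat > m.py <<'E'
from h import *
s=avg("scene",4)
for d in nets.trace("lamp","scene")[:1]:
    ys,xs=np.nonzero(d["mask"]);print("lamp",round(d["conf"],2),np.round(d["location"],1),xs.min(),xs.max())
o=r.get_obs();e=o["ee_pos"];print(np.round(e,4),np.round(o["force"],2),"ang",np.degrees(np.arctan2(e[1]-.0234,e[0]-.5659)).round(1),o["time_s"])
g=s.mean(2);g0=np.load("s2.npz")["s"].mean(2)
for y in(228,236,240,243):print(y,g[y,415:445].round(0).astype(int).tolist())
# sub-pixel shift of pad right edge (row 234-241, dark->bright crossing at 25) and lamp head
def cross(g,y,lo,hi,th):
    for x in range(lo,hi):
        if g[y,x]<th<=g[y,x+1]:return round(x+(th-g[y,x])/(g[y,x+1]-g[y,x]),2)
for y in(227,228,229,235,236,237,238):print(y,cross(g0,y,425,440,20),cross(g,y,425,440,20))
h=lambda q:q[205:215,395:435]
print("head shift vs s2",cv2.phaseCorrelate(h(g0),h(g)))
E
python3 m.py; python3 w.py -286 -10 8
```

```text
lamp 0.8 [415.9 226.2] 404 428
[0.5827 0.0803 0.1034] [1.25 1.27 2.8 ] ang 73.5 23.9333
228 [8, 10, 6, 10, 10, 5, 10, 5, 8, 9, 9, 5, 4, 5, 8, 24, 47, 66, 75, 71, 51, 30, 18, 19, 19, 16, 18, 21, 30, 40]
236 [10, 10, 9, 10, 10, 8, 7, 9, 5, 8, 6, 3, 5, 6, 3, 6, 7, 4, 11, 21, 38, 57, 63, 64, 66, 58, 39, 26, 21, 24]
240 [10, 11, 10, 9, 9, 10, 8, 4, 7, 11, 9, 7, 7, 5, 7, 7, 4, 8, 10, 21, 36, 43, 44, 44, 46, 39, 29, 23, 24, 27]
243 [9, 8, 8, 8, 8, 6, 8, 10, 11, 22, 25, 20, 10, 7, 5, 8, 7, 7, 15, 20, 27, 28, 25, 21, 19, 20, 20, 23, 28, 32]
227 429.17 429.19
228 429.97 429.73
229 430.65 430.54
235 434.72 434.71
236 433.99 433.91
237 433.66 433.51
238 433.42 433.47
head shift vs s2 ((-1.9557935696156221, -3.906462261020444), 0.07048760517403331)
[{"claw": 230, "dx": -0.006, "dy": 0.0086, "dz": 0, "roll": 0}, {"claw": 230, "dx": -0.0074, "dy": 0.0074, "dz": 0, "roll": 0}, {"claw": 230, "dx": -0.0086, "dy": 0.006, "dz": 0, "roll": 0}, {"claw": 230, "dx": -0.0095, "dy": 0.0044, "dz": 0, "roll": 0}, {"claw": 230, "dx": -0.0101, "dy": 0.0027, "dz": 0, "roll": 0}, {"claw": 230, "dx": -0.0104, "dy": 0.0009, "dz": 0, "roll": 0}, {"claw": 230, "dx": -0.0104, "dy": -0.0009, "dz": 0, "roll": 0}, {"claw": 230, "dx": -0.0101, "dy": -0.0027, "dz": 0, "roll": 0}]
```

Call:
jog_arm(
  commands=[
    {"claw": 230, "dx": -0.006, "dy": 0.0086, "dz": 0, "roll": 0},
    {"claw": 230, "dx": -0.0074, "dy": 0.0074, "dz": 0, "roll": 0},
    {"claw": 230, "dx": -0.0086, "dy": 0.006, "dz": 0, "roll": 0},
    {"claw": 230, "dx": -0.0095, "dy": 0.0044, "dz": 0, "roll": 0},
    {"claw": 230, "dx": -0.0101, "dy": 0.0027, "dz": 0, "roll": 0},
    {"claw": 230, "dx": 0, "dy": 0, "dz": 0, "roll": 0},
  ],
)

```text
time_s: 24.43
ee_pos: [0.6213, 0.0459, 0.1036]
eef_rot: [[-0.24, 0.971, 0.0], [0.971, 0.24, 0.0], [0.0, 0.0, -1.0]]
force: [0.9, 0.9, 4.1]
opening: 0.0196
gripper_force: 20.0
```

```bash
python3 m.py; python3 w.py -336 -10 8
```

```text
lamp 0.58 [417.7 225.4] 406 428
[0.6211 0.0467 0.1036] [ 1.9  -0.72  4.78] ang 22.9 24.6833
228 [8, 10, 6, 8, 6, 8, 8, 7, 7, 7, 7, 7, 9, 8, 6, 23, 45, 66, 75, 71, 54, 41, 33, 25, 19, 19, 17, 21, 24, 28]
236 [11, 8, 8, 8, 9, 8, 8, 7, 4, 10, 8, 8, 7, 6, 5, 7, 5, 10, 15, 21, 40, 58, 62, 66, 64, 59, 40, 24, 22, 31]
240 [9, 9, 8, 7, 11, 6, 9, 7, 7, 7, 6, 3, 5, 4, 6, 5, 11, 8, 10, 21, 36, 42, 43, 46, 45, 40, 28, 25, 28, 32]
243 [5, 9, 9, 9, 7, 7, 10, 10, 8, 7, 11, 10, 12, 6, 6, 6, 6, 8, 16, 19, 27, 27, 23, 20, 20, 19, 24, 30, 37, 36]
227 429.17 429.28
228 429.97 429.82
229 430.65 430.59
235 434.72 434.35
236 433.99 433.86
237 433.66 433.63
238 433.42 433.41
head shift vs s2 ((5.212660516714438, -1.473863699511126), 0.5493837768786305)
[{"claw": 230, "dx": -0.0104, "dy": 0.0009, "dz": 0, "roll": 0}, {"claw": 230, "dx": -0.0104, "dy": -0.0009, "dz": 0, "roll": 0}, {"claw": 230, "dx": -0.0101, "dy": -0.0027, "dz": 0, "roll": 0}, {"claw": 230, "dx": -0.0095, "dy": -0.0044, "dz": 0, "roll": 0}, {"claw": 230, "dx": -0.0086, "dy": -0.006, "dz": 0, "roll": 0}, {"claw": 230, "dx": -0.0074, "dy": -0.0074, "dz": 0, "roll": 0}, {"claw": 230, "dx": -0.006, "dy": -0.0086, "dz": 0, "roll": 0}, {"claw": 230, "dx": -0.0044, "dy": -0.0095, "dz": 0, "roll": 0}]
```

Call:
jog_arm(
  commands=[
    {"claw": 230, "dx": -0.0104, "dy": 0.0009, "dz": 0, "roll": 0},
    {"claw": 230, "dx": -0.0104, "dy": -0.0009, "dz": 0, "roll": 0},
    {"claw": 230, "dx": -0.0101, "dy": -0.0027, "dz": 0, "roll": 0},
    {"claw": 230, "dx": -0.0095, "dy": -0.0044, "dz": 0, "roll": 0},
    {"claw": 230, "dx": 0, "dy": 0, "dz": 0, "roll": 0},
  ],
)

```text
time_s: 25.1
ee_pos: [0.6236, 0.0055, 0.1037]
eef_rot: [[-0.241, 0.971, -0.0], [0.971, 0.241, 0.001], [0.001, -0.0, -1.0]]
force: [0.5, 0.6, 5.3]
opening: 0.0197
gripper_force: 20.0
```

```bash
python3 m.py
```

```text
lamp 0.91 [420.3 226.1] 408 430
[0.6238 0.0059 0.1037] [-0.7  -0.55  6.29] ang -16.8 25.35
228 [11, 10, 9, 13, 9, 10, 11, 9, 9, 10, 7, 10, 10, 8, 8, 8, 27, 50, 66, 69, 56, 43, 34, 27, 20, 18, 21, 20, 24, 27]
236 [9, 6, 10, 8, 10, 11, 10, 10, 8, 7, 10, 11, 9, 6, 6, 6, 4, 8, 7, 13, 26, 49, 61, 65, 67, 60, 40, 24, 25, 31]
240 [7, 10, 9, 8, 12, 9, 8, 8, 9, 10, 8, 7, 6, 9, 6, 6, 6, 7, 12, 14, 25, 36, 42, 45, 46, 41, 30, 26, 34, 36]
243 [9, 6, 7, 7, 9, 7, 8, 8, 7, 6, 7, 8, 7, 4, 4, 6, 7, 9, 13, 16, 24, 26, 24, 22, 20, 20, 22, 24, 31, 34]
227 429.17 430.18
228 429.97 430.62
229 430.65 431.45
235 434.72 435.03
236 433.99 434.52
237 433.66 434.29
238 433.42 434.19
head shift vs s2 ((-0.49892094439271517, 1.8872401921451982), -0.2290780305744832)
```

Call:
jog_arm(
  commands=[
    {"claw": 230, "dx": -0.0086, "dy": -0.006, "dz": 0, "roll": 0},
    {"claw": 230, "dx": -0.0074, "dy": -0.0074, "dz": 0, "roll": 0},
    {"claw": 230, "dx": -0.006, "dy": -0.0086, "dz": 0, "roll": 0},
    {"claw": 230, "dx": 0, "dy": 0, "dz": 0, "roll": 0},
  ],
)

```text
time_s: 25.68
ee_pos: [0.6077, -0.0208, 0.1038]
eef_rot: [[-0.241, 0.971, 0.001], [0.971, 0.241, 0.0], [0.0, 0.001, -1.0]]
force: [1.7, 1.2, 6.5]
opening: 0.0195
gripper_force: 20.0
```

```bash
python3 m.py
```

```text
lamp 0.7 [421.3 225.2] 408 432
[ 0.6078 -0.0206  0.1037] [ 0.55 -0.36  5.91] ang -46.4 25.9333
228 [10, 10, 10, 12, 12, 9, 13, 11, 8, 10, 10, 8, 7, 9, 9, 5, 9, 27, 49, 61, 52, 42, 34, 26, 20, 19, 19, 22, 25, 24]
236 [11, 9, 9, 9, 10, 11, 12, 10, 11, 9, 9, 8, 8, 7, 4, 12, 22, 21, 14, 12, 13, 25, 46, 60, 67, 61, 41, 29, 32, 36]
240 [9, 11, 10, 9, 8, 9, 8, 9, 8, 9, 9, 6, 7, 8, 8, 9, 12, 20, 13, 10, 12, 22, 36, 44, 46, 42, 32, 32, 36, 36]
243 [10, 9, 8, 7, 7, 9, 10, 9, 9, 6, 10, 9, 6, 8, 7, 7, 4, 9, 10, 10, 14, 20, 22, 21, 17, 20, 21, 24, 32, 33]
227 429.17 431.14
228 429.97 431.62
229 430.65 432.54
235 434.72 435.86
236 433.99 430.79
237 433.66 430.24
238 433.42 430.28
head shift vs s2 ((-0.1027308436211527, 1.6480819140979448), -0.2646797908076158)
```

Call:
jog_arm(
  commands=[
    {"claw": 230, "dx": -0.003, "dy": -0.0056, "dz": 0, "roll": 0},
    {"claw": 230, "dx": 0, "dy": 0, "dz": 0, "roll": 0},
    {"claw": 230, "dx": 0, "dy": 0, "dz": 0, "roll": 0},
    {"claw": 120, "dx": 0, "dy": 0, "dz": 0, "roll": 0},
    {"claw": 120, "dx": 0, "dy": 0, "dz": 0, "roll": 0},
    {"claw": 120, "dx": 0, "dy": 0, "dz": 0, "roll": 0},
    {"claw": 120, "dx": 0, "dy": 0, "dz": 0, "roll": 0},
    {"claw": 120, "dx": 0, "dy": 0, "dz": -0.02, "roll": 0},
    {"claw": 120, "dx": 0, "dy": 0, "dz": -0.03, "roll": 0},
    {"claw": 120, "dx": 0, "dy": 0, "dz": -0.04, "roll": 0},
    {"claw": 120, "dx": -0.04, "dy": 0, "dz": -0.01, "roll": 0},
    {"claw": 120, "dx": -0.04, "dy": 0, "dz": 0, "roll": 0},
  ],
)

```text
time_s: 26.93
ee_pos: [0.6248, -0.0999, 0.2072]
eef_rot: [[-0.249, 0.968, 0.006], [0.968, 0.249, 0.001], [-0.001, 0.006, -1.0]]
force: [0.9, -0.6, -0.4]
opening: 0.0498
gripper_force: 0.0
```

Call:
jog_arm(
  commands=[
    {"claw": 120, "dx": -0.04, "dy": 0, "dz": 0, "roll": 0},
    {"claw": 120, "dx": -0.04, "dy": 0, "dz": 0, "roll": 0},
    {"claw": 120, "dx": 0, "dy": 0, "dz": 0, "roll": 0},
    {"claw": 120, "dx": 0, "dy": 0, "dz": 0, "roll": 0},
  ],
)

```text
time_s: 27.27
ee_pos: [0.6403, -0.1843, 0.2022]
eef_rot: [[-0.236, 0.972, -0.003], [0.972, 0.236, -0.002], [-0.001, -0.004, -1.0]]
force: [-1.0, 1.3, -1.1]
opening: 0.0494
gripper_force: 0.0
```

```bash
python3 m.py; python3 - <<'E'
from h import *
s=avg("scene",4);t=avg("top",3)
def z(img,x0,x1,y0,y1,sz):
    c=img[y0:y1,x0:x1];c=np.clip((c-c.min())/(c.max()-c.min())*330,0,255);return cv2.resize(c.astype(np.uint8),sz,interpolation=cv2.INTER_CUBIC)
cv2.imwrite("pics/f.png",np.vstack([z(s,320,460,190,265,(560,300)),z(t,180,333,225,307,(560,300))]))
E
```

```text
lamp 0.82 [420.2 226.9] 409 432
[ 0.642  -0.1774  0.203 ] [ 0.69  0.71 -0.32] ang -69.2 27.5167
228 [11, 12, 12, 12, 10, 11, 8, 10, 9, 8, 9, 9, 9, 8, 9, 8, 9, 20, 42, 56, 51, 42, 35, 28, 21, 17, 20, 22, 26, 26]
236 [12, 9, 9, 9, 10, 9, 9, 10, 10, 10, 10, 5, 6, 10, 8, 12, 24, 25, 18, 10, 10, 20, 38, 58, 65, 60, 41, 28, 31, 37]
240 [9, 10, 9, 9, 11, 9, 8, 8, 7, 7, 6, 8, 9, 3, 9, 8, 16, 20, 16, 12, 9, 22, 34, 42, 46, 41, 31, 29, 38, 38]
243 [9, 10, 7, 8, 7, 4, 10, 8, 6, 10, 7, 6, 8, 5, 8, 5, 6, 6, 10, 10, 16, 21, 21, 20, 19, 19, 22, 23, 32, 34]
227 429.17 431.37
228 429.97 431.97
229 430.65 432.6
235 434.72 436.42
236 433.99 430.67
237 433.66 430.27
238 433.42 430.27
head shift vs s2 ((7.737828790586862, -1.6286717507589419), 0.4910071623527572)
```

View pics/f.png

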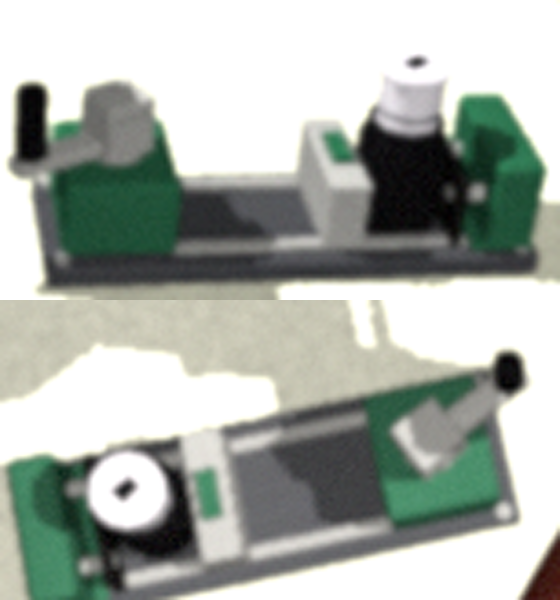

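The lamp stands upright between the jaw and the pad, with its head at (413,85). The pad has shifted about 2 px, roughly 5 mm or 20 N. The crank is seated with its hub at (118,125) and the gripper is clear, so I'm handing in.

```bash
python3 -c "
from plant import r
print(r.job_done())"
```

```text
the job is handed in; nothing more can be done
None
```

The crank is fully down on the collar. The lamp is clamped upright at about 20 N, estimated from roughly 5 mm of pad compression in the camera image. The gripper has let go and is clear, and the job was handed in at about 28 s.

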